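# Find the hidden catch of the change bin, drop the coins, latch the bin again

### The job

The brass change bin beside the cash register is locked upright by a secret catch, a sprung block hidden somewhere in the brass strip on top of the oak plank in front of the bin. Feel lightly along the strip until the fingers sink in, press the block home so that the bin tips and drops its three coins into the tray below, then swing the empty bin back upright until it latches, and let go. Never push on the change box or its bin with more than 25 N, and leave everything else on the counter where it is.

Things in the scene. Friction and masses are not known exactly. Their poses are not given: they have to be found in the camera images.
- till: Oak change box (180 mm in x, 380 mm in y) joined by a tin chute to a big brass cash register, one fixed piece. Origin: on the counter straight below the bin's pivot pin; x points away from the robot, y to the left (away from the register), z up. A 24 mm thick oak plank centred on x = -75 mm runs along y on the robot's side; a brass strip is let into its top.
- strip_left (a point): Left end of the visible brass strip, till frame x -75, y +85, z 160 mm: on its flat top face, middle of its width (22 mm). Scored crosswise every 23 mm. It is rigid (under 0.1 mm per N) but for the hidden catch, a flush sprung block of the same brass, 46 mm long in y and as wide as the strip; its centre is anywhere from y -53 to +53 mm: not seen, only felt.
- strip_right (a point): Right end of the visible strip, till frame x -75, y -85, z 160 mm. Beyond both ends oak shoulders stand 8 mm higher. The catch block yields only to fingers lying wholly on it: sinks from 1 N, 6 mm down at 3 to 5 N, frees the bin at 8 to 12 mm (3 to 7 N), home 14 mm down at 9 N, springs back. The recess has sheer ends and is open to both sides.
- bin (a joint): Tilt of the brass bin, rad: 0 upright (latched 0 to 0.05), 1.38 fully tipped, mouth towards the till's +y. Freed, it tips by itself in about a second (weight and a spring, 0.1 Nm) and stays tipped. Swung back, over the last 0.5 rad a lug rides over a sprung bolt (3 to 6 N at the rim) and clicks in at 0.03; short of that it falls open again.
- pin (a point): Middle of the bin's pivot pin (along the till's x), 125 mm above the counter. Upright, the bin is an open brass box, 92 mm wide in x: floor 10 mm below the pin, side walls and back wall (at y = -43 mm, 4 mm thick, register side) up to 45 mm above it, and on the +y side a lip flaring out, 32 degrees above level. A brass bracket at x = +69 mm holds the pin, 136 mm high.
- bin_rim (a point): Middle of the top edge of the bin's back wall, moves with the bin, 62 mm from the pin. Upright: till y -43, z 170 mm; fully tipped: y +36, z 176 mm; between, it rises to z 187 mm. Closed fingers hanging down beyond it (x = 0, tips about 25 mm below it) and carried along its arc towards the till's -y push it and swing the bin upright; the gripping pads jam on it if it must slide up them.
- bin_lip (a point): Middle of the outer edge of the bin's flared lip, moves with the bin. Upright: till y +71, z 137 mm; fully tipped: y +25, z 57 mm.
- tray (a point): Middle of the tray's floor, 7 mm above the counter, till y +46 mm. The tray lies below the bin, 126 mm wide in x, from till y -85 to +178 mm; rear and end wall 49 mm high.
- chute_mouth (a point): Middle of the chute's lower end, over the bin's back wall: till y -52, z 177 mm. The tin chute is 50 mm wide in x with 16 mm side walls and climbs at 24 degrees towards the register (-y); keep the hand clear of it. Below it an oak pedestal, 126 mm high, y -190 to -85 mm.
- coin1: Silver coin, 38 mm across and 3 mm thick, 27 g, at the start flat on the bin's floor; origin at the centre of its underside.
- coin2: Silver coin, 38 mm across and 3 mm thick, 27 g, at the start flat on the bin's floor; origin at the centre of its underside.
- coin3: Silver coin, 38 mm across and 3 mm thick, 27 g, at the start flat on the bin's floor; origin at the centre of its underside.
- weight: Cast iron scale weight, 80 mm across, 74 mm high, with a knob on top; origin under its centre. Leave it alone.
- scoop: Blue enamel measuring scoop, open box bowl 120 by 90 by 45 mm with a round handle towards its -x, 215 mm long in all; origin under the bowl's middle. Leave it alone.
- canister: Tin spice canister, red band, 71 mm across, 106 mm high; origin under its centre. Leave it alone.
- paddle: Flat wooden butter paddle, 245 mm long, blade 70 mm wide and 9 mm thick towards its +x; origin on its underside between blade and handle. Leave it alone.
- jar: Amber glass jar with a dark stopper, 72 mm across, 104 mm high; origin under its centre. Leave it alone.
- mould: Round wooden butter mould, 80 mm across, with an upright knob handle to 81 mm high; origin under its centre. Leave it alone.
There are look-alikes about, which are no part of the job. What is shaped like the coin3 but turquoise is not meant.

How it is judged:
By the outcome, as a careful person would: the job done as asked, in the order asked, and still so for the second after the job is handed in, with the robot touching nothing.
It also fails if it takes over 72 s, if anything falls off the work surface, if the arm or the gripper's body presses on something with over 40 N, if the wrist force passes 120 N, or if a joint passes its speed limit or range.

### The arm

A 6-joint arm with a two-finger parallel gripper is mounted at the origin on the work surface. World frame = base frame: x ahead of the robot, y to its left, z up, the work surface at z = 0. Lengths are in m, angles in rad, forces in N, time in s.
With the tool pointing down it reaches from about 0.3 to 0.75 m from the base axis. Payload 8.5 kg.
Tool frame: the origin (TCP) lies where the fingers leave the gripper's body, on its centre line; the fingertips stand 64 mm ahead of it and the grasp point (between the pads) lies 45 mm ahead of it; z points along the fingers, y is the line along which they close (so a half turn about z gives the same grasp; the last joint's range is limited). The gripper opens to 88 mm and grips with 3 to 60 N. Pads are 18 mm wide; open, the fingers measure 123 mm over their backs; the gripper's body (75 mm by 187 mm) begins 45 mm behind the grasp point.
Start: joints at [-1.446, 0.381, 1.297, -0, 1.464, -0.215], TCP at [0.183, -0.519, 0.303] pointing down, gripper open.
Joint ranges: [-3.11, 3.11], [-0.89, 2.33], [0.22, 2.48], [-1.42, 4.56], [0.17, 2.85], [-2.88, 2.88]. Speed limits (rad/s): [2.39, 2.39, 3.14, 3.14, 3.14, 3.14].

### API

Orientations are given as a rotation vector (axis times angle).
In Python, from workcell import * gives the robot as it stands. The module is installed in compiled form; this text tells all that it offers.
- The arm moves only by the tool carry_out, never from a script. Its arguments are lists of equal length, an entry for each row: "delta_pos": the shift along the tool's x, y, z in fractions of the full range, 1 being 1000 mm, a list of three; "dr": the turn, a rotation vector about the tool's x, y, z in parts of the range, where 1.0 means pi rad, a list of three; "fingers": the opening, from 0 (shut) to 1 (fully open). A call has 1 to 10 rows; each row is the pose to reach, as a shift and turn from the pose commanded when the call began, along the tool's axes at that moment; what a row does not reach only later rows make up. A row lasts 1/10 s, in which the tool goes at most 50 mm and 8.59 degrees, less where a joint would pass 70% of its speed; a pose out of reach is approached as far as the arm can. Shift and turn numbers lie between -1 and 1, and a call with a number outside is refused. A call with a gripper value outside its range is refused whole. The fingers move at their own pace and stop on an object; the grip force is fixed at half the most. Time passes only in rows, so rows that repeat a pose let the fingers close. It gives the time, the measured TCP pose, the force, the opening and the grip force at its end, in the units of the state.
- get_obs(): the state, without advancing time (a new reading comes with each control period).
- capture(name): name is "scene" or "top"; returns a dict with "image" (384x512x3 uint8, red, green, blue), "depth" (384x512 float32, m along the optical axis (not along the pixel's ray), 0 where there is no reading), "fx", "fy", "cx", "cy" (pixels), "R" (3x3) and "t" (3): a world point X has camera coordinates R X + t. Camera axes: x right, y down, z forward; pixel columns grow to the right and rows downward; lengths in m; the calibration is good to about 2 mm. A picture is of the moment at which its call begins.
- job_done(): hands the job in; it is judged then, once.
Trained networks look in the newest picture that a camera, given by its name, has taken for a name from the list of things; names that differ only in an ending like _2 or _b are one class to them, and where a whole thing is asked for, a point or a joint stands for the part that bears it (a point fixed in the world has none). Each returns a list of dicts, best first, with "score" (0 to 1); they miss things now and then, are a little off and sometimes report something else, mostly with a low value. They report only what shows in the picture. A call takes as long as a camera call. They do not tell look-alikes from the thing itself.
- recognise(camera, label): "extent" ([left, top, width, height] in pixels, round what is visible of it).
- regions_of(camera, label): "pixels" (384x512 bool, what is visible of it) and "extent" ([left, top, width, height] in pixels, round what is visible of it).
The state is a dict: "clock": time; "joints": joint angles; "qd": joint speeds; "tau": joint torques, N m; "tcp_pos": TCP position; "orientation": TCP orientation; "contact_force": force on the tool from outside, world axes, zero at the start; "ft_torque": the same for the moment, N m; "width": finger opening in m; "gripper_force": force on a finger pad.
Only numpy, scipy, OpenCV 4.12 (cv2) and the standard library are available. Lean on these libraries where they do the work, as an engineer would, in place of code of your own. Each camera call takes 0.05 s, during which the arm holds its last target. There are 200 camera calls.

## Working session

There is one attempt and no reset: what is moved stays moved. The work goes in short steps, Python scripts to look and compute and a tool call to move; the robot and the scene stay as the last step left them, time stands still between calls to the robot, and variables do not carry over. Pictures are saved under pics/ and viewed, at most 10 in all, crops included, and the job is handed in when it is done.

Besides the shell and the picture viewer there is one more tool, called after "Request:" by a JSON object that holds its "fn" and its "kwargs". carry_out: Moves the arm, as the interface text tells. Its arguments: {"type":"object","properties":{"delta_pos":{"type":"array"},"dr":{"type":"array"},"fingers":{"type":"array"}},"required":["delta_pos","dr","fingers"]}

```bash
mkdir -p pics
cat > h.py <<'E'
from workcell import *
import numpy as np, cv2, json
from scipy.spatial.transform import Rotation as Ro
def pts(c):
    d=c["depth"];v,u=np.mgrid[:384,:512]
    P=np.stack([(u-c["cx"])/c["fx"]*d,(v-c["cy"])/c["fy"]*d,d],-1)
    return (P-np.array(c["t"]))@np.array(c["R"])   # R^T (P-t)
def proj(c,X):
    p=np.array(c["R"])@np.array(X)+np.array(c["t"]);return p[0]/p[2]*c["fx"]+c["cx"],p[1]/p[2]*c["fy"]+c["cy"]
E
python3 - <<'E'
from h import *
o=get_obs()
print({k:np.round(v,4).tolist() for k,v in o.items()})
ims=[]
for n in("scene","top"):
    c=capture(n); np.savez(n+".npz",**c); ims.append(c["image"][:,:,::-1]); print(n,c["fx"],np.round(c["R"],3).tolist(),np.round(c["t"],3))
    for l in("till","bin","coin1","tray","bin_rim","weight","scoop","canister","jar"):
        print(l,[(round(r["score"],2),np.round(r["extent"]).tolist()) for r in recognise(n,l)[:4]])
    cv2.imwrite(f"pics/{n}0.png",cv2.resize(ims[-1],(800,600),interpolation=cv2.INTER_CUBIC))
E
```

```text
{'clock': 0.0, 'joints': [-1.4463, 0.3811, 1.2982, 0.0, 1.4636, -0.2153], 'qd': [0.0014, 0.0005, 0.0003, 0.0003, 0.0001, -0.0007], 'tau': [-0.0008, -43.7927, -22.4558, 0.0713, 0.0353, -0.0001], 'tcp_pos': [0.1833, -0.5184, 0.3022], 'orientation': [-3.095, -0.531, -0.0001], 'contact_force': [0.0454, 0.716, 0.1263], 'ft_torque': [0.0618, 0.0296, -0.0153], 'gripper_force': 0.0, 'width': 0.088}
scene 398.49961767959934 [[-0.168, 0.986, -0.011], [0.639, 0.1, -0.763], [-0.751, -0.135, -0.647]] [-0.006 -0.254  1.523]
till [(0.86, [2.0, 65.0, 353.0, 233.0]), (0.45, [97.0, 160.0, 72.0, 24.0])]
bin [(0.63, [255.0, 174.0, 51.0, 46.0])]
coin1 [(0.66, [262.0, 193.0, 14.0, 5.0])]
tray [(0.97, [2.0, 65.0, 354.0, 229.0]), (0.5, [261.0, 174.0, 46.0, 44.0])]
bin_rim [(0.81, [258.0, 176.0, 49.0, 44.0])]
weight [(0.83, [220.0, 280.0, 32.0, 39.0])]
scoop [(0.7, [99.0, 159.0, 68.0, 24.0])]
canister [(0.79, [397.0, 206.0, 36.0, 45.0])]
jar [(0.84, [112.0, 249.0, 36.0, 48.0]), (0.29, [0.0, 65.0, 356.0, 230.0])]
top 454.0269522414647 [[-0.0, -1.0, -0.003], [-0.982, 0.001, -0.19], [0.19, 0.003, -0.982]] [0.095 0.565 1.178]
till [(0.75, [151.0, 53.0, 361.0, 199.0])]
bin [(0.63, [198.0, 171.0, 46.0, 43.0]), (0.57, [238.0, 107.0, 30.0, 31.0]), (0.32, [367.0, 256.0, 90.0, 43.0]), (0.31, [166.0, 128.0, 27.0, 28.0])]
coin1 [(0.71, [230.0, 193.0, 9.0, 15.0]), (0.55, [212.0, 182.0, 15.0, 16.0]), (0.54, [266.0, 260.0, 9.0, 13.0]), (0.5, [225.0, 176.0, 14.0, 14.0])]
tray [(0.8, [147.0, 57.0, 364.0, 193.0])]
bin_rim [(0.84, [196.0, 170.0, 49.0, 45.0])]
weight [(0.76, [237.0, 109.0, 30.0, 28.0])]
scoop [(0.87, [369.0, 256.0, 85.0, 43.0])]
canister [(0.83, [78.0, 194.0, 36.0, 33.0])]
jar [(0.74, [328.0, 105.0, 30.0, 32.0]), (0.74, [229.0, 192.0, 12.0, 16.0])]
```

View pics/scene0.png

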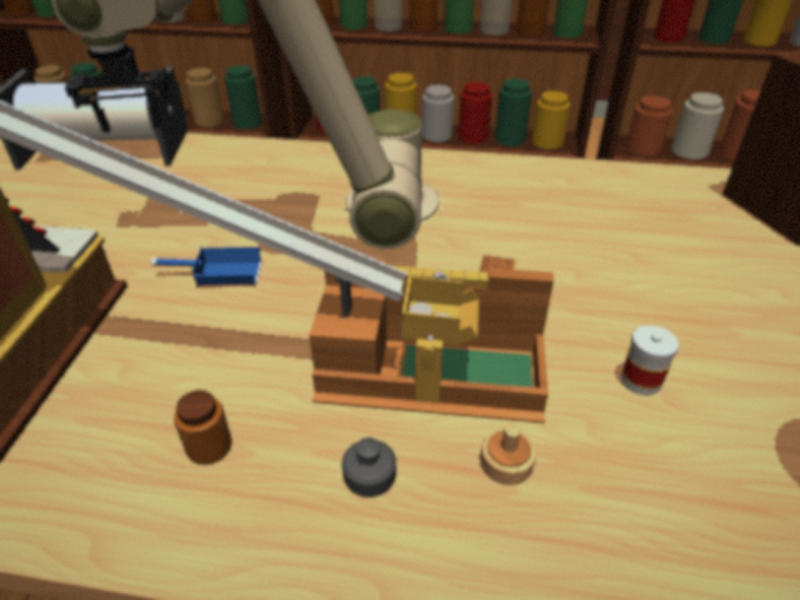

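View pics/top0.png

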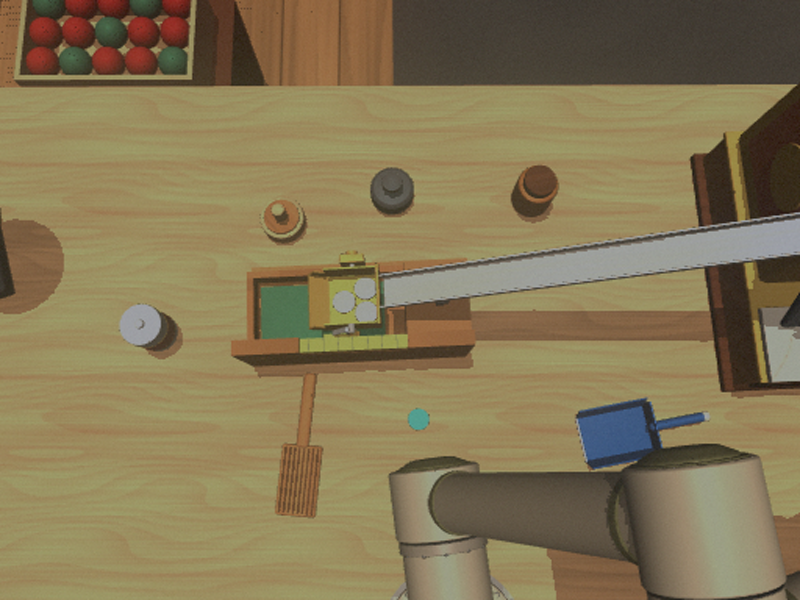

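The scene view shows the box in the centre with its bin around (435,305). In the top view the brass strip runs from (300,345) to (408,340), the bin sits at (345,300) with the coins in it, and the turquoise look-alike is at (418,419). Next I'll fit the till pose.

```bash
cat > fit.py <<'E'
from h import *
c=dict(np.load("top.npz"));P=pts(c);im=c["image"]
hsv=cv2.cvtColor(im,cv2.COLOR_RGB2HSV)
v,u=np.mgrid[:384,:512]
roi=(u>140)&(u<310)&(v>150)&(v<245)
for lo,hi in((.15,.1655),(.1655,.175)):
    m=roi&(P[...,2]>lo)&(P[...,2]<hi)&(v>208)
    print(lo,m.sum(),np.median(P[m],0) if m.any() else 0)
# strip: yellow
s=roi&(v>208)&(v<232)&(hsv[...,0]>22)&(hsv[...,0]<36)&(hsv[...,1]>90)&(P[...,2]>.14)&(P[...,2]<.175)
Q=P[s];print("strip",s.sum(),Q.mean(0),np.median(Q[:,2]),Q.min(0),Q.max(0))
r=cv2.minAreaRect((Q[:,:2]*1000).astype(np.float32));print(r,cv2.boxPoints(r))
# plank top all
m=roi&(v>205)&(P[...,2]>.153)&(P[...,2]<.175);n,l,st,ce=cv2.connectedComponentsWithStats(m.astype(np.uint8))
k=1+st[1:,4].argmax();Q=P[l==k];r=cv2.minAreaRect((Q[:,:2]*1000).astype(np.float32));print("plank",len(Q),r,cv2.boxPoints(r))
# bin back wall & bracket
m=roi&(v<212)&(P[...,2]>.165)&(P[...,2]<.172)
Q=P[m];print("rim lvl",len(Q),Q.mean(0),Q.min(0),Q.max(0))
c2=dict(np.load("scene.npz"));P2=pts(c2);v,u=v,u
h2=cv2.cvtColor(c2["image"],cv2.COLOR_RGB2HSV)
W=np.all(abs(P2-[.50,-.12,.15])<[.2,.3,.05],-1)&(P2[...,2]>.14)
m=(P2[...,2]>.16)&(P2[...,2]<.173)&(u>240)&(u<380)&(v>150)&(v<220)
Q=P2[m];print("scene high pts",len(Q),Q.min(0),Q.max(0))
cv2.imwrite("pics/crop.png",cv2.resize(im[150:245,140:310,::-1],(765,428),interpolation=cv2.INTER_CUBIC))
E
python3 fit.py
```

```text
0.15 855 [0.47651824 0.16432972 0.16016905]
0.1655 773 [0.47792991 0.1611227  0.16823343]
strip 628 [0.47773846 0.15966585 0.15967651] 0.15968998161532225 [0.46383126 0.07598033 0.14942581] [0.50516324 0.26852315 0.16745025]
((486.3272399902344, 172.17857360839844), (40.19173812866211, 192.59197998046875), 2.644026517868042) [[461.81058 267.445  ]
 [470.69498  75.05807]
 [510.8439   76.91214]
 [501.9595  269.29907]]
plank 1556 ((478.0903625488281, 159.45651245117188), (24.846586227416992, 380.3677062988281), 2.6293013095855713) [[456.9557   348.87024 ]
 [474.4046   -31.097034]
 [499.22504  -29.957214]
 [481.77612  350.01007 ]]
rim lvl 109 [0.54259847 0.14155004 0.16898803] [ 0.49666601 -0.02868958  0.16503324] [0.60070813 0.20690078 0.17185122]
scene high pts 755 [0.45659463 0.06216499 0.16000086] [0.60296499 0.34955026 0.17297737]
```

View pics/crop.png

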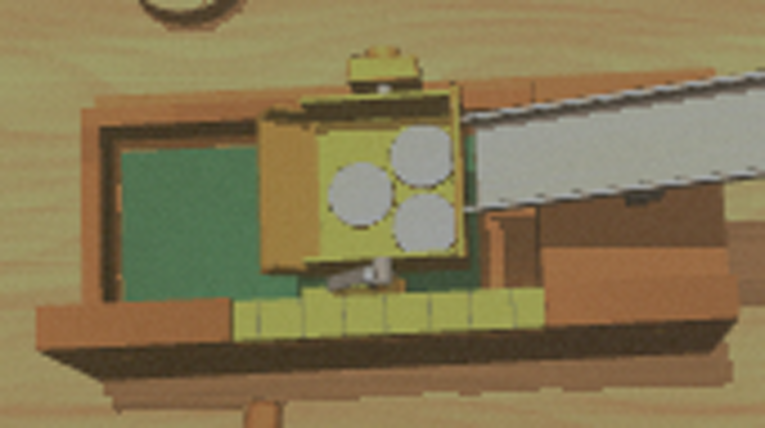

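The crop shows the strip from (233,320) to (545,305) and three coins in the upright bin. The chute mouth is at (475,165) and the bracket at (384,70). The plank fits at 24.8×380.4 mm, centred at (478.1,159.5) with a yaw of 2.63°. I'll cross-check that against the scene view and compute the approach.

Run:
```python
from h import *
c=dict(np.load("scene.npz"));P=pts(c)
yaw=np.deg2rad(2.63);T=np.array([.5530,.1629,0]);R=Ro.from_euler('z',yaw).as_matrix()
for n in("scene","top"):
    c=dict(np.load(n+".npz"));P=pts(c);L=(P-T)@R*1000
    for nm,zlo,zhi in(("shoulder",164,172),("strip",156,163.9)):
        m=(abs(L[...,0]+75)<20)&(abs(L[...,1])<200)&(L[...,2]>zlo)&(L[...,2]<zhi)
        Q=L[m]; print(n,nm,len(Q),np.percentile(Q,[1,50,99],axis=0).round(1).tolist())
        for s in(1,-1):
            q=Q[Q[:,1]*s>95];
            if len(q):print("  half x edges",s,np.percentile(q[:,0],[2,98]).round(1), "inner y",np.percentile(abs(q[:,1]),[1,99]).round(1))
    m=(abs(L[...,0])<46)&(abs(L[...,1]+43)<8)&(L[...,2]>163)&(L[...,2]<173);q=L[m]
    if len(q):print("backwall",np.median(q,0).round(1))
    m=(abs(L[...,0]-69)<15)&(abs(L[...,1])<25)&(L[...,2]>131)&(L[...,2]<140);q=L[m]
    if len(q):print("bracket",np.percentile(q,[2,50,98],axis=0).round(1).tolist())
o=get_obs();Rt=Ro.from_rotvec(o["orientation"])
for y in(0,52):
    tgt=T+R@np.array([-.075,y/1000,.260]); print(y,tgt,"delta tool mm",(Rt.inv().apply(tgt-o["tcp_pos"])*1000).round(1))
Rg=Ro.from_matrix(np.column_stack([R[:,0],-R[:,1],[0,0,-1]]));print("dr",(Rt.inv()*Rg).as_rotvec())
```

```text
scene shoulder 298 [[-88.7, -89.7, 164.1], [-73.2, 136.9, 167.7], [-57.6, 190.0, 170.4]]
  half x edges 1 [-86.9 -61.3] inner y [ 96.6 190. ]
  half x edges -1 [-85.3 -85.3] inner y [96.9 96.9]
scene strip 407 [[-87.4, -64.7, 156.2], [-70.6, 43.7, 159.5], [-60.4, 187.5, 163.6]]
  half x edges 1 [-66.5 -60.4] inner y [ 97.4 190.4]
  half x edges -1 [-64.1 -64.1] inner y [187.5 187.5]
backwall [  2.8 -37.4 171.7]
bracket [[62.7, -17.9, 131.8], [72.1, 1.1, 135.2], [82.0, 19.9, 137.7]]
top shoulder 844 [[-87.0, -187.8, 164.1], [-75.0, 13.7, 167.7], [-62.9, 187.0, 171.6]]
  half x edges 1 [-86.8 -63.2] inner y [ 96.5 188.9]
  half x edges -1 [-86.6 -63.3] inner y [ 95.6 188.5]
top strip 657 [[-87.1, -162.4, 156.2], [-75.5, 2.3, 160.0], [-61.7, 159.8, 163.7]]
  half x edges 1 [-87.2 -64.1] inner y [ 97.1 188.9]
  half x edges -1 [-87.4 -64.4] inner y [ 98.4 175.6]
backwall [-11.4 -40.1 171.1]
bracket [[61.5, -19.2, 131.4], [69.7, -1.1, 136.0], [82.2, 19.1, 139.5]]
0 [0.478079   0.15945855 0.26      ] delta tool mm [ 503.9 -541.    42.8]
52 [0.47569292 0.21140377 0.26      ] delta tool mm [ 518.9 -590.7   42.8]
dr [-4.24664782e-06 -1.01568324e-05  2.93907547e-01]
```

Units first: shifts go in shares of 1000 mm and turns go in shares of pi rad. So -591 mm is -0.591, 519 mm is 0.519, 0.03 rad is 0.0095.

Request:
{"fn": "carry_out", "kwargs": {"delta_pos": [[0.519,-0.591,0],[0.519,-0.591,0],[0.519,-0.591,0],[0.519,-0.591,0],[0.519,-0.591,0],[0.519,-0.591,0],[0.519,-0.591,0],[0.519,-0.591,0],[0.519,-0.591,0],[0.519,-0.591,0]], "dr": [[0,0,0.0095],[0,0,0.0191],[0,0,0.0286],[0,0,0.0382],[0,0,0.0477],[0,0,0.0573],[0,0,0.0668],[0,0,0.0764],[0,0,0.0859],[0,0,0.0936]], "fingers": [0,0,0,0,0,0,0,0,0,0]}}

```text
clock: 2.0
tcp_pos: [0.3694, -0.0524, 0.3031]
orientation: [3.14, 0.069, 0.002]
contact_force: [1.3, -1.8, -0.2]
width: 0.0101
gripper_force: 0.0
```

```bash
cat >> h.py <<'E'
T=np.array([.5530,.1629,0]);RT=Ro.from_euler('z',2.63,degrees=True)
def st():
    o=get_obs();Rt=Ro.from_rotvec(o["orientation"]);p=RT.inv().apply(o["tcp_pos"]-T)*1000
    Rg=Ro.from_matrix(RT.as_matrix()@np.diag([1,-1,-1.]))
    print("t",round(o["clock"],2),"till tcp",p.round(1),"tip z",round(p[2]-64,1),"F till",RT.inv().apply(o["contact_force"]).round(2),"dr",(Rt.inv()*Rg).as_rotvec().round(4),"w",round(o["width"],4),"j",np.round(o["joints"],2))
    return o,Rt,p
E
python3 -c "
from h import *
o,Rt,p=st()
tgt=T+RT.apply(np.array([-.075,.052,.260]));print((Rt.inv().apply(tgt-o['tcp_pos'])*1000).round(1))"
```

```text
t 2.0 till tcp [-193.3 -206.6  303.1] tip z 239.1 F till [ 1.23 -1.81 -0.2 ] dr [ 0.0006 -0.001  -0.0017] w 0.0101 j [-0.46  0.06  1.73 -0.    1.35  1.07]
[ 117.8 -258.8   43.1]
```

To row units: -259 mm is -0.259, 118 mm is 0.118.

Request:
{"fn": "carry_out", "kwargs": {"delta_pos": [[0.118,-0.259,0],[0.118,-0.259,0],[0.118,-0.259,0],[0.118,-0.259,0],[0.118,-0.259,0],[0.118,-0.259,0],[0.118,-0.259,0.03],[0.118,-0.259,0.043],[0.118,-0.259,0.043],[0.118,-0.259,0.043]], "dr": [[0,0,0],[0,0,0],[0,0,0],[0,0,0],[0,0,0],[0,0,0],[0,0,0],[0,0,0],[0,0,0],[0,0,0]], "fingers": [0,0,0,0,0,0,0,0,0,0]}}

```text
clock: 3.0
tcp_pos: [0.4754, 0.2097, 0.2603]
orientation: [-3.141, -0.072, -0.001]
contact_force: [0.4, 0.9, 0.3]
width: 0.0007
gripper_force: 0.0
```

```bash
python3 -c "
from h import *
o,Rt,p=st()
tgt=T+RT.apply(np.array([-.075,.052,.226]));print((Rt.inv().apply(tgt-o['tcp_pos'])*1000).round(1))
c=capture('top');np.savez('top2.npz',**c);c=capture('scene');cv2.imwrite('pics/s2.png',cv2.resize(c['image'][130:240,200:370,::-1],(765,495),interpolation=cv2.INTER_CUBIC))"
```

```text
t 3.0 till tcp [-75.4  50.3 260.3] tip z 196.3 F till [0.39 0.88 0.35] dr [-0.0001 -0.0006 -0.0003] w 0.0007 j [0.19 0.36 1.45 0.   1.32 1.71]
[ 0.4 -1.7 34.3]
```

View pics/s2.png

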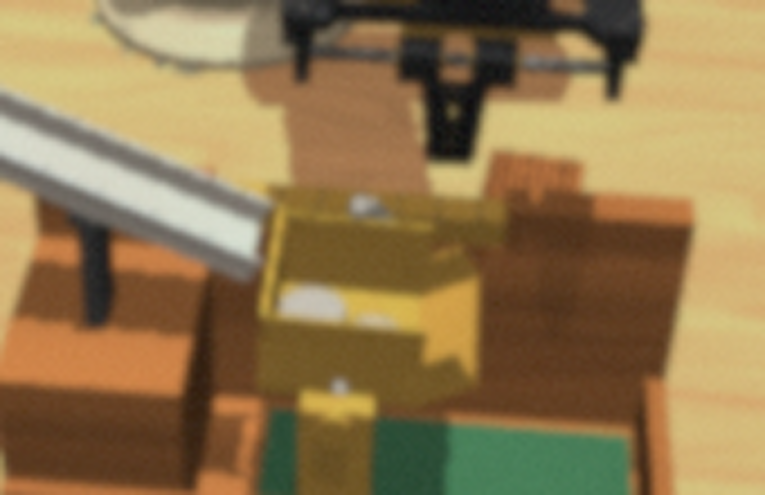

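The fingers are closed above the strip, at about (450,150) in the crop. I'll descend carefully.

To row units: 34.5 mm is 0.0345, 34 mm is 0.034.

Request:
{"fn": "carry_out", "kwargs": {"delta_pos": [[0,0,0.025],[0,0,0.033],[0,0,0.034],[0,0,0.0345]], "dr": [[0,0,0],[0,0,0],[0,0,0],[0,0,0]], "fingers": [0,0,0,0]}}

```text
clock: 3.5
tcp_pos: [0.4755, 0.2097, 0.226]
orientation: [-3.141, -0.072, -0.002]
contact_force: [0.7, -0.4, 0.4]
width: 0.0002
gripper_force: 0.0
```

To row units: 1 mm is 0.001.

Request:
{"fn": "carry_out", "kwargs": {"delta_pos": [[0,0,0.001],[0,0,0.001]], "dr": [[0,0,0],[0,0,0]], "fingers": [0,0]}}

```text
clock: 3.7
tcp_pos: [0.4753, 0.2098, 0.2248]
orientation: [-3.141, -0.072, -0.001]
contact_force: [0.3, -0.1, 0.4]
width: 0.0008
gripper_force: 0.0
```

Request:
{"fn": "carry_out", "kwargs": {"delta_pos": [[0,0,0.001],[0,0,0.001]], "dr": [[0,0,0],[0,0,0]], "fingers": [0,0]}}

```text
clock: 3.9
tcp_pos: [0.4754, 0.2098, 0.2239]
orientation: [-3.141, -0.072, -0.002]
contact_force: [-1.0, -0.3, 4.6]
width: 0.0006
gripper_force: 2.4
```

To row units: 9 mm is 0.009, 4 mm is 0.004.

Request:
{"fn": "carry_out", "kwargs": {"delta_pos": [[0,0.004,-0.001],[0,0.009,-0.001],[0,0.009,0],[0,0.009,0]], "dr": [[0,0,0],[0,0,0],[0,0,0],[0,0,0]], "fingers": [0,0,0,0]}}

```text
clock: 4.3
tcp_pos: [0.4757, 0.2002, 0.2237]
orientation: [3.14, 0.071, 0.001]
contact_force: [-2.3, -2.9, 6.5]
width: 0.0004
gripper_force: 3.3
```

To row units: 9 mm is 0.009, 4 mm is 0.004.

Request:
{"fn": "carry_out", "kwargs": {"delta_pos": [[0,0.004,-0.001],[0,0.009,-0.001],[0,0.009,0],[0,0.009,0]], "dr": [[0,0,0],[0,0,0],[0,0,0],[0,0,0]], "fingers": [0,0,0,0]}}

```text
clock: 4.7
tcp_pos: [0.4761, 0.1914, 0.2231]
orientation: [3.14, 0.071, -0.0]
contact_force: [-0.1, -1.6, 1.2]
width: 0.0005
gripper_force: 0.8
```

To row units: 9 mm is 0.009, 4 mm is 0.004.

Request:
{"fn": "carry_out", "kwargs": {"delta_pos": [[0,0.004,-0.001],[0,0.009,-0.001],[0,0.009,0],[0,0.009,0]], "dr": [[0,0,0],[0,0,0],[0,0,0],[0,0,0]], "fingers": [0,0,0,0]}}

```text
clock: 5.1
tcp_pos: [0.4764, 0.1825, 0.2232]
orientation: [3.14, 0.071, -0.0]
contact_force: [0.2, -1.4, 1.9]
width: 0.0005
gripper_force: 0.8
```

The strip yields at till y ≈ 32 and 23, so the block's centre is about 27.5. I'll centre there and press in stages.

To row units: -4.5 mm is -0.0045, 4 mm is 0.004.

Request:
{"fn": "carry_out", "kwargs": {"delta_pos": [[0,0,-0.002],[0,-0.0045,-0.002],[0,-0.0045,0],[0,-0.0045,0.002],[0,-0.0045,0.004],[0,-0.0045,0.004]], "dr": [[0,0,0],[0,0,0],[0,0,0],[0,0,0],[0,0,0],[0,0,0]], "fingers": [0,0,0,0,0,0]}}

```text
clock: 5.7
tcp_pos: [0.4762, 0.1875, 0.2192]
orientation: [-3.14, -0.072, -0.0]
contact_force: [-0.9, 3.1, 3.6]
width: 0.0004
gripper_force: 1.7
```

Request:
{"fn": "carry_out", "kwargs": {"delta_pos": [[0,0,0.002],[0,0,0.004],[0,0,0.006],[0,0,0.0075],[0,0,0.0085],[0,0,0.0085]], "dr": [[0,0,0],[0,0,0],[0,0,0],[0,0,0],[0,0,0],[0,0,0]], "fingers": [0,0,0,0,0,0]}}

```text
clock: 6.3
tcp_pos: [0.4762, 0.1874, 0.2111]
orientation: [-3.14, -0.072, -0.001]
contact_force: [-1.9, 3.3, 8.9]
width: 0.0005
gripper_force: 4.2
```

```bash
python3 -c "
from h import *
st()"
```

```text
t 6.3 till tcp [-75.6  28.  211.1] tip z 147.1 F till [-1.75  3.41  8.9 ] dr [-0.0004 -0.0006 -0.0001] w 0.0005 j [0.14 0.4  1.55 0.   1.19 1.67]
```

To row units: 0.9 mm is 0.0009, 0.7 mm is 0.0007.

Request:
{"fn": "carry_out", "kwargs": {"delta_pos": [[0,0,0.0007],[0,0,0.0009],[0,0,0.0009],[0,0,0.0009],[0,0,0.0009],[0,0,0.0009],[0,0,0.0009],[0,0,0.0009]], "dr": [[0,0,0],[0,0,0],[0,0,0],[0,0,0],[0,0,0],[0,0,0],[0,0,0],[0,0,0]], "fingers": [0,0,0,0,0,0,0,0]}}

```text
clock: 7.1
tcp_pos: [0.4762, 0.1874, 0.2103]
orientation: [-3.14, -0.072, -0.001]
contact_force: [-2.6, 4.3, 9.3]
width: 0.0005
gripper_force: 4.4
```

```bash
python3 -c "
from h import *
st()
c=capture('scene');cv2.imwrite('pics/s3.png',cv2.resize(c['image'][130:270,190:370,::-1],(720,560),interpolation=cv2.INTER_CUBIC))"
```

```text
t 7.1 till tcp [-75.6  28.  210.3] tip z 146.3 F till [-2.42  4.38  9.26] dr [-0.0004 -0.0007 -0.0001] w 0.0005 j [0.14 0.41 1.55 0.   1.18 1.67]
```

View pics/s3.png

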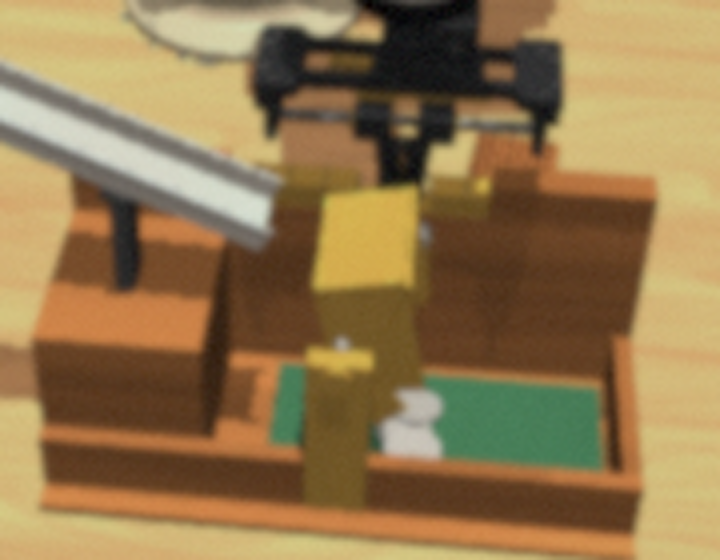

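The crop shows the bin fully tipped at (365,250), with coins landing in the tray at (415,425). I'll retract upward, turn a quarter turn, and go over to x=0 on the far side of the rim.

To row units: -90 mm is -0.09, -80 mm is -0.08, -1.16 rad is -0.3692.

Request:
{"fn": "carry_out", "kwargs": {"delta_pos": [[0,0,-0.03],[0,0,-0.08],[0,0,-0.09],[0,-0.024,-0.09],[0.02,-0.024,-0.09],[0.04,-0.024,-0.09],[0.06,-0.024,-0.09],[0.075,-0.024,-0.09],[0.075,-0.024,-0.09],[0.075,-0.024,-0.09]], "dr": [[0,0,0],[0,0,0],[0,0,-0.0462],[0,0,-0.0923],[0,0,-0.1385],[0,0,-0.1846],[0,0,-0.2308],[0,0,-0.2769],[0,0,-0.3231],[0,0,-0.3692]], "fingers": [0,0,0,0,0,0,0,0,0,0]}}

```text
clock: 8.15
tcp_pos: [0.5504, 0.2141, 0.2986]
orientation: [2.583, 1.788, -0.004]
contact_force: [0.4, 0.1, 0.5]
width: 0.0003
gripper_force: 0.0
```

To row units: -0.411 rad is -0.1308.

Request:
{"fn": "carry_out", "kwargs": {"delta_pos": [[0,0,0],[0,0,0],[0,0,0],[0,0,0]], "dr": [[0,0,-0.0446],[0,0,-0.0891],[0,0,-0.1308],[0,0,-0.1308]], "fingers": [0,0,0,0]}}

```text
clock: 8.55
tcp_pos: [0.55, 0.2142, 0.299]
orientation: [-2.169, -2.273, 0.003]
contact_force: [0.1, -0.3, -0.1]
width: 0.0003
gripper_force: 0.0
```

```bash
cat >> h.py <<'E'
def togo(x,y,z):
    o,Rt,p=st();Rg=Ro.from_matrix(RT.as_matrix()@np.array([[0,1,0],[1,0,0],[0,0,-1.]]))
    print("go",(Rt.inv().apply(T+RT.apply(np.array([x,y,z])/1e3)-o['tcp_pos'])*1000).round(1),"dr",(Rt.inv()*Rg).as_rotvec().round(4))
E
python3 -c "
from h import *
togo(0,52,215)
c=capture('scene');print([(round(r['score'],2),np.round(r['extent'])) for r in recognise('scene','coin1')])
P=pts(c);L=(P-T)@RT.as_matrix()*1000
m=(abs(L[...,0])<40)&(L[...,2]>165)&(L[...,2]<200)&(L[...,1]>0)&(L[...,1]<60);q=L[m];print(len(q),np.percentile(q,[2,50,98],axis=0).round(1) if len(q) else 0)
cv2.imwrite('pics/s4.png',cv2.resize(c['image'][130:270,190:370,::-1],(720,560),interpolation=cv2.INTER_CUBIC))"
```

```text
t 8.55 till tcp [ -0.6  51.4 299. ] tip z 235.0 F till [ 0.12 -0.26 -0.14] dr [-3.0000e-04  2.0000e-03  1.5716e+00] w 0.0003 j [ 0.17  0.46  1.19 -0.    1.5   0.12]
go [ 0.7  0.8 84. ] dr [-0.0015  0.0011  0.0008]
[(0.67, array([289., 234.,  10.,   8.]))]
342 [[-38.    1.2 169.6]
 [  2.   20.8 174.4]
 [ 37.8  39.9 179.7]]
```

View pics/s4.png

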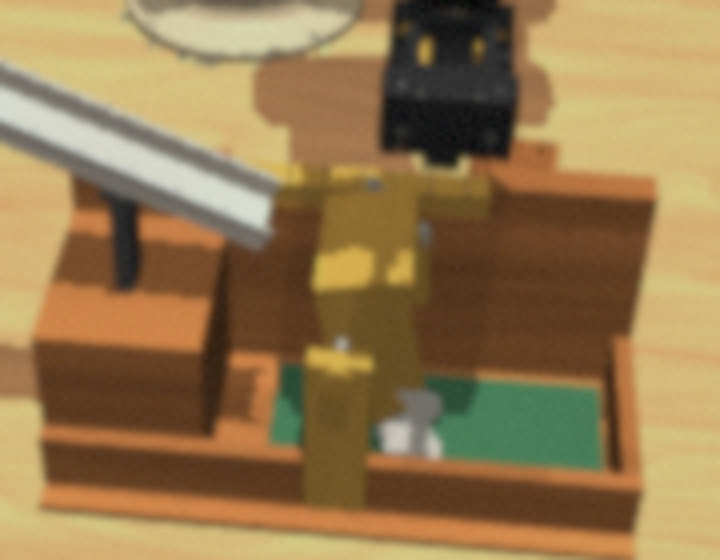

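The bin is tipped and two coins show in the tray at (415,400) and (405,440). I'll step the hand aside so the top camera can check for the third.

To row units: 180 mm is 0.18, 150 mm is 0.15.

Request:
{"fn": "carry_out", "kwargs": {"delta_pos": [[0.05,0,0],[0.1,0,0],[0.15,0,0],[0.18,0,0],[0.18,0,0],[0.18,0,0]], "dr": [[0,0,0],[0,0,0],[0,0,0],[0,0,0],[0,0,0],[0,0,0]], "fingers": [0,0,0,0,0,0]}}

```text
clock: 9.25
tcp_pos: [0.5417, 0.3944, 0.2993]
orientation: [2.171, 2.27, -0.002]
contact_force: [0.3, -0.7, -0.9]
width: 0.0006
gripper_force: 0.0
```

```bash
python3 -c "
from h import *
togo(0,52,215)
a=[]
for n,r in(('scene',(200,270,250,340)),('top',(150,245,140,270))):
    c=capture(n);np.savez(n+'4.npz',**c);a.append(cv2.resize(c['image'][r[0]:r[1],r[2]:r[3],::-1],(540,400),interpolation=cv2.INTER_CUBIC))
    print([(round(q['score'],2),np.round(q['extent'])) for q in recognise(n,'coin1')])
cv2.imwrite('pics/s5.png',cv2.resize(np.hstack(a),(800,296)))"
```

```text
t 9.25 till tcp [ -0.7 231.8 299.3] tip z 235.3 F till [ 0.28 -0.7  -0.88] dr [3.0000e-04 1.2000e-03 1.5697e+00] w 0.0006 j [ 0.45  0.6   0.92 -0.    1.62  0.41]
go [-179.7    0.9   84.5] dr [-0.0006  0.0009 -0.0011]
[(0.67, array([  2.,  64., 353., 234.])), (0.42, array([287., 236.,  12.,   6.]))]
[(0.58, array([263., 259.,  13.,  15.]))]
```

View pics/s5.png

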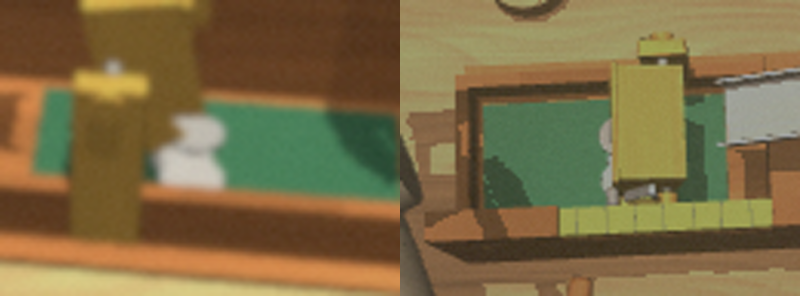

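The top view shows coin edges at (605,135), (607,165) and (608,188), all in the tray, and the bin is empty. I'll go back beyond the rim and down.

Request:
{"fn": "carry_out", "kwargs": {"delta_pos": [[-0.05,0.001,0],[-0.1,0.001,0],[-0.15,0.001,0],[-0.177,0.001,0],[-0.177,0.001,0],[-0.177,0.001,0.045],[-0.177,0.001,0.08],[-0.177,0.001,0.0845],[-0.177,0.001,0.0845]], "dr": [[0,0,0],[0,0,0],[0,0,0],[0,0,0],[0,0,0],[0,0,0],[0,0,0],[0,0,0],[0,0,0]], "fingers": [0,0,0,0,0,0,0,0,0]}}

```text
clock: 10.35
tcp_pos: [0.551, 0.218, 0.2156]
orientation: [-2.17, -2.272, 0.001]
contact_force: [0.2, -0.1, 0.3]
width: 0.0005
gripper_force: 0.0
```

Run:
```python
from h import *
togo(0,46,215);o,Rt,p=st()
# arc rows: face contact = inner corner (-41,45); centre=+9 ; tcp z = rim z -25+64
for th in np.r_[1.38,np.arange(1.3,-.05,-.1),-.03]:
    c,s=np.cos(th),np.sin(th); print(round(th,2),"till y",round(-41*c+45*s+9,1),"z",round(125+41*s+45*c+39,1),"| dx",round(-41*c+45*s+9-p[1],1),"dz",round(p[2]-(164+41*s+45*c),1))
```

```text
t 10.35 till tcp [  0.5  55.2 215.6] tip z 151.6 F till [ 0.16 -0.14  0.27] dr [-5.0000e-04  5.0000e-04  1.5708e+00] w 0.0005 j [0.18 0.53 1.31 0.   1.3  0.13]
go [-9.2 -0.5  0.6] dr [-0.0006 -0.      0.    ]
t 10.35 till tcp [  0.5  55.2 215.6] tip z 151.6 F till [ 0.16 -0.14  0.27] dr [-5.0000e-04  5.0000e-04  1.5708e+00] w 0.0005 j [0.18 0.53 1.31 0.   1.3  0.13]
1.38 till y 45.4 z 212.8 | dx -9.8 dz 2.8
1.3 till y 41.4 z 215.5 | dx -13.8 dz 0.1
1.2 till y 36.1 z 218.5 | dx -19.1 dz -2.9
1.1 till y 30.5 z 221.0 | dx -24.7 dz -5.3
1.0 till y 24.7 z 222.8 | dx -30.5 dz -7.2
0.9 till y 18.8 z 224.1 | dx -36.4 dz -8.5
0.8 till y 12.7 z 224.8 | dx -42.5 dz -9.1
0.7 till y 6.6 z 224.8 | dx -48.6 dz -9.2
0.6 till y 0.6 z 224.3 | dx -54.6 dz -8.7
0.5 till y -5.4 z 223.1 | dx -60.6 dz -7.5
0.4 till y -11.2 z 221.4 | dx -66.4 dz -5.8
0.3 till y -16.9 z 219.1 | dx -72.1 dz -3.5
0.2 till y -22.2 z 216.2 | dx -77.4 dz -0.6
0.1 till y -27.3 z 212.9 | dx -82.5 dz 2.8
-0.0 till y -32.0 z 209.0 | dx -87.2 dz 6.6
-0.03 till y -33.3 z 207.7 | dx -88.5 dz 7.9
```

To row units: -54.6 mm is -0.0546, -48.6 mm is -0.0486.

Request:
{"fn": "carry_out", "kwargs": {"delta_pos": [[-0.006,0,0],[-0.0098,0,0],[-0.0138,0,-0.0027],[-0.0191,0,-0.0057],[-0.0247,0,-0.0081],[-0.0305,0,-0.01],[-0.0364,0,-0.0113],[-0.0425,0,-0.0119],[-0.0486,0,-0.012],[-0.0546,0,-0.0115]], "dr": [[0,0,0],[0,0,0],[0,0,0],[0,0,0],[0,0,0],[0,0,0],[0,0,0],[0,0,0],[0,0,0],[0,0,0]], "fingers": [0,0,0,0,0,0,0,0,0,0]}}

```text
clock: 11.35
tcp_pos: [0.5534, 0.1627, 0.2266]
orientation: [-2.17, -2.272, 0.0]
contact_force: [1.2, 2.7, -2.5]
width: 0.0008
gripper_force: 1.3
```

Run:
```python
from h import *
st();c=capture('scene');P=pts(c);
cv2.imwrite('pics/s6.png',cv2.resize(c['image'][130:270,190:370,::-1],(720,560),interpolation=cv2.INTER_CUBIC))
```

```text
t 11.35 till tcp [ 4.000e-01 -2.000e-01  2.266e+02] tip z 162.6 F till [ 1.32  2.61 -2.49] dr [-4.0000e-04  1.0000e-04  1.5709e+00] w 0.0008 j [0.08 0.49 1.34 0.   1.31 0.03]
```

View pics/s6.png

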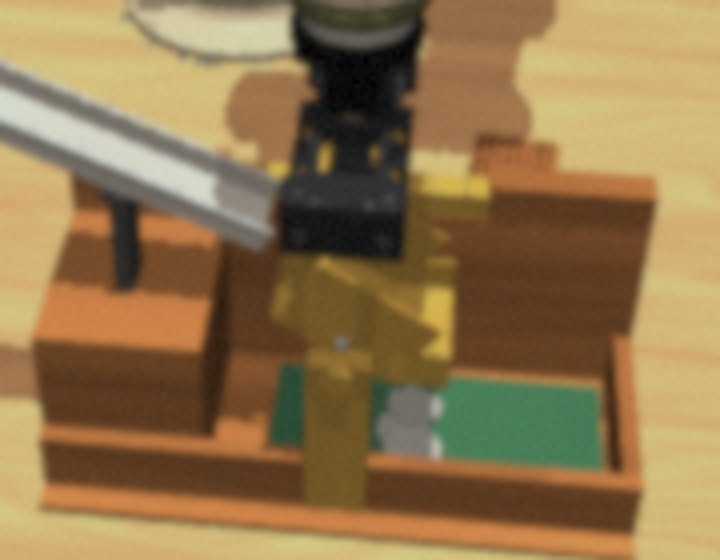

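The hand is swinging the bin up. It's about halfway at (365,300), with the coins lying in the tray at (410,420).

To row units: -22.8 mm is -0.0228, -17.5 mm is -0.0175.

Request:
{"fn": "carry_out", "kwargs": {"delta_pos": [[-0.003,0,0.0006],[-0.006,0,0.0012],[-0.009,0,0.002],[-0.0118,0,0.0029],[-0.0147,0,0.004],[-0.0175,0,0.0052],[-0.0202,0,0.0066],[-0.0228,0,0.0081]], "dr": [[0,0,0],[0,0,0],[0,0,0],[0,0,0],[0,0,0],[0,0,0],[0,0,0],[0,0,0]], "fingers": [0,0,0,0,0,0,0,0]}}

```text
clock: 12.2
tcp_pos: [0.5542, 0.1402, 0.2185]
orientation: [-2.169, -2.272, 0.001]
contact_force: [0.4, 3.4, -3.6]
width: 0.0007
gripper_force: 1.6
```

To row units: -6.3 mm is -0.0063, 3.4 mm is 0.0034.

Request:
{"fn": "carry_out", "kwargs": {"delta_pos": [[-0.0026,0,0.0016],[-0.0051,0,0.0034],[-0.0063,0,0.0043]], "dr": [[0,0,0],[0,0,0],[0,0,0]], "fingers": [0,0,0]}}

```text
clock: 12.5
tcp_pos: [0.5548, 0.1336, 0.2146]
orientation: [2.17, 2.271, -0.0]
contact_force: [-1.1, 1.6, 0.1]
width: 0.0
gripper_force: 0.5
```

```bash
python3 -c "
from h import *
st()"
```

```text
t 12.5 till tcp [  0.5 -29.3 214.6] tip z 150.6 F till [-0.98  1.68  0.08] dr [7.0000e-04 1.0000e-04 1.5705e+00] w 0.0 j [ 0.03  0.49  1.38 -0.    1.27 -0.02]
```

To row units: -3 mm is -0.003, 2.4 mm is 0.0024.

Request:
{"fn": "carry_out", "kwargs": {"delta_pos": [[-0.0012,0,0.0009],[-0.0023,0,0.0019],[-0.003,0,0.0024]], "dr": [[0,0,0],[0,0,0],[0,0,0]], "fingers": [0,0,0]}}

```text
clock: 12.8
tcp_pos: [0.5549, 0.1322, 0.2129]
orientation: [-2.169, -2.272, -0.005]
contact_force: [-2.3, 11.1, 8.7]
width: 0.0002
gripper_force: 5.3
```

Request:
{"fn": "carry_out", "kwargs": {"delta_pos": [[-0.0006,0,0.0002],[-0.0008,0,0.0003]], "dr": [[0,0,0],[0,0,0]], "fingers": [0,0]}}

```text
clock: 13.0
tcp_pos: [0.5549, 0.1321, 0.213]
orientation: [-2.168, -2.272, -0.007]
contact_force: [-2.4, 13.3, 8.4]
width: 0.0003
gripper_force: 6.3
```

```bash
python3 -c "
from h import *
st()"
```

```text
t 13.0 till tcp [  0.5 -30.8 213. ] tip z 149.0 F till [-1.78 13.36  8.38] dr [-1.2000e-03 -4.7000e-03  1.5716e+00] w 0.0003 j [ 0.02  0.49  1.38  0.    1.26 -0.02]
```

The force rises against a hard stop at about θ≈0, so it is likely latched. I'll back off a little and look.

To row units: 12 mm is 0.012, 6 mm is 0.006.

Request:
{"fn": "carry_out", "kwargs": {"delta_pos": [[0.001,0,-0.0005],[0.003,0,-0.0005],[0.006,0,-0.0005],[0.012,0,-0.0005],[0.012,0,-0.0005]], "dr": [[0,0,0],[0,0,0],[0,0,0],[0,0,0],[0,0,0]], "fingers": [0,0,0,0,0]}}

```text
clock: 13.5
tcp_pos: [0.5543, 0.1428, 0.2121]
orientation: [-2.169, -2.272, 0.0]
contact_force: [0.5, 0.3, 0.2]
width: 0.0003
gripper_force: 0.0
```

Run:
```python
from h import *
st();c=capture('scene')
cv2.imwrite('pics/s7.png',cv2.resize(c['image'][130:270,190:370,::-1],(720,560),interpolation=cv2.INTER_CUBIC))
```

```text
t 13.5 till tcp [  0.3 -20.1 212.1] tip z 148.1 F till [0.5  0.32 0.19] dr [-2.0000e-04  3.0000e-04  1.5714e+00] w 0.0003 j [ 0.05  0.5   1.38 -0.    1.27 -0.  ]
```

View pics/s7.png

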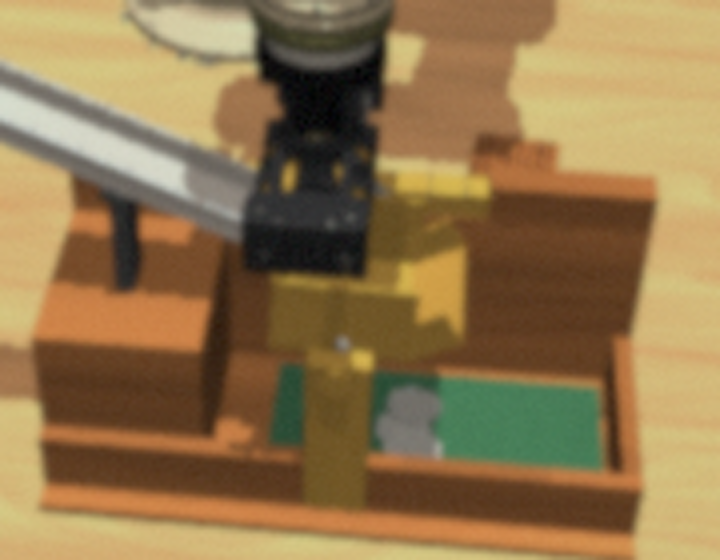

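The bin stays upright with the hand off it. I'll lift straight out and move aside.

To row units: 210 mm is 0.21, -100 mm is -0.1.

Request:
{"fn": "carry_out", "kwargs": {"delta_pos": [[0,0,-0.02],[0,0,-0.06],[0,0,-0.1],[0.05,0,-0.11],[0.1,0,-0.11],[0.15,0,-0.11],[0.2,0,-0.11],[0.21,0,-0.11],[0.21,0,-0.11],[0.21,0,-0.11]], "dr": [[0,0,0],[0,0,0],[0,0,0],[0,0,0],[0,0,0],[0,0,0],[0,0,0],[0,0,0],[0,0,0],[0,0,0]], "fingers": [0,0,0,0,0,0,0,0,0,0]}}

```text
clock: 14.55
tcp_pos: [0.545, 0.3511, 0.3221]
orientation: [2.17, 2.271, -0.001]
contact_force: [-0.1, -0.2, 0.4]
width: 0.0005
gripper_force: 0.0
```

Run:
```python
from h import *
st();a=[]
for n,r in(('scene',(150,270,240,350)),('top',(150,250,170,270))):
    c=capture(n);a.append(cv2.resize(c['image'][r[0]:r[1],r[2]:r[3],::-1],(400,420),interpolation=cv2.INTER_CUBIC))
    L=(pts(c)-T)@RT.as_matrix()*1000
    m=(abs(L[...,0])<40)&(abs(L[...,1]+43)<8)&(L[...,2]>163)&(L[...,2]<180);print(n,m.sum(),np.median(L[m],0).round(1))
cv2.imwrite('pics/s8.png',np.hstack(a))
```

```text
t 14.55 till tcp [  0.6 188.4 322.1] tip z 258.1 F till [-0.1  -0.17  0.36] dr [3.0000e-04 7.0000e-04 1.5702e+00] w 0.0005 j [ 0.39  0.55  0.95 -0.    1.64  0.34]
scene 50 [ -0.3 -39.6 174.4]
top 75 [-1.000e-01 -4.140e+01  1.746e+02]
```

View pics/s8.png

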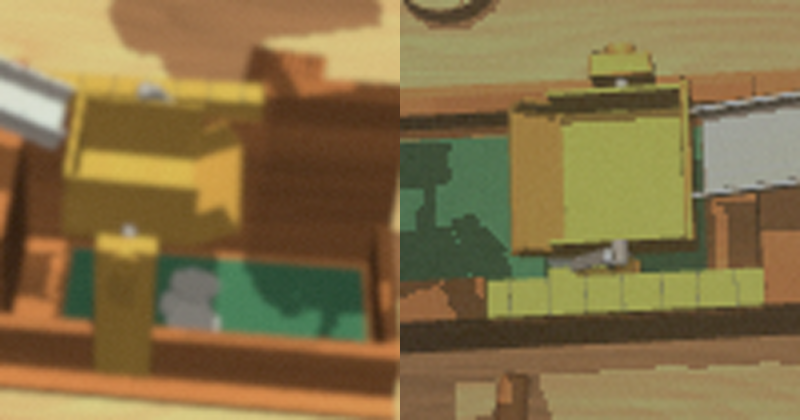

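The bin is upright at left (150,170) and right (600,170). It is empty and latched with the hand well clear. The coins lie in the tray at left (190,300).

```bash
python3 -c "
from workcell import *
print(job_done())"
```

```text
the job is handed in; nothing more can be done
None
```

The job is handed in: the catch was found at about y = +27 mm and pressed home, the bin dropped its coins into the tray (the camera views suggest all three, but they overlap), and it is back upright, empty and holding with the hand clear; the highest force I read was about 16 N, at the end stop, though force was only sampled at the end of each move.

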